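# Find the vial with the proud cap using the height-limit bridge

### The arm

A 6-joint arm with a two-finger parallel gripper is mounted at the origin on the work surface; the furniture and walls round the work are solid. World frame = base frame: x ahead of the robot, y to its left, z up, the work surface at z = 0. Lengths are in m, angles in rad, forces in N, time in s.
With the tool pointing down it reaches from about 0.425 to 0.95 m from the base axis. Payload 3.5 kg.
Tool frame: the origin (TCP) lies between the finger pads; the fingertips stand 19 mm ahead of it and the grasp point (between the pads) is the TCP (ctrl.nose_length is the distance from the TCP to the fingertips, in m); z points along the fingers, y is the line along which they close (so a half turn about z gives the same grasp; the last joint's range is limited). The gripper opens to 85 mm and grips with 20 to 120 N. Pads are 22 mm wide; open, the fingers measure 114 mm over their backs; the gripper's body (76 mm by 85 mm) begins 54 mm behind the grasp point. The pads swing forward as they close: fully open they stand 13 mm farther back than shut.
Start: joints at [1.18, 0.286, 1.577, -0, 1.279, -0.15], TCP at [0.161, 0.656, 0.25] pointing down, gripper open.
Joint ranges: [-2.77, 2.77], [-0.9, 2.22], [0.21, 2.48], [-1.53, 4.67], [0.24, 2.81], [-2.84, 2.84]. Speed limits (rad/s): [2.79, 2.79, 3.14, 3.14, 3.14, 3.14].

### API

Orientations are given as a unit quaternion [x, y, z, w].
In Python, from plant import ctrl gives the robot as it stands.
- The arm moves only by the tool apply_moves, never from a script. Its argument "series" is a list of rows, each a list of 6 numbers: the shift along the world's x, y, z scaled (see below), then the turn, a rotation vector about the world's x, y, z scaled (see below). A call has 1 to 20 rows; each row is the pose to reach, as a shift and turn from the pose commanded when the call began; what a row does not reach only later rows make up. The controller multiplies each number of a shift by 0.8 m and each number of a turn by 45 degrees. A row lasts 1/8 s, in which the tool goes at most 62.5 mm and 10.7 degrees, less where a joint would pass 70% of its speed; a pose out of reach is approached as far as the arm can. A call with a number of a shift or a turn outside -1 to 1 is refused whole. A call with a gripper value outside its range is refused whole. "jaw" is the opening, from 0 (shut) to 1 (fully open), set as the call begins (left out, the last holds). The fingers move at their own pace and stop on an object; "squeeze" is the grip in N (left out, the last holds). Time passes only in rows, so rows that repeat a pose let the fingers close. It gives the time, the measured TCP pose, the force, the opening and the grip force at its end, in the units of the state.
- ctrl.get_state(): the state, without advancing time (a new reading comes with each control period).
- ctrl.read_camera(name): name is "side" or "top" or "wrist"; returns the picture (400x640x3 uint8, red, green, blue); there is no depth.
- ctrl.get_calibration(name): a dict with "fx", "fy", "cx", "cy" (pixels), "dist_coeffs" ([k1, k2, p1, p2, k3] as OpenCV has them; the pictures are not rectified), "xyz" and "orientation" of the camera in the world; the wrist camera has in their place "hand_eye" (4x4, takes a point from camera to tool coordinates, whose origin is the TCP and whose axes are the flange's). Camera axes: x right, y up, looking along -z (the intrinsics and any distortion apply to the point x, -y, -z); pixel columns grow to the right and rows downward; lengths in m; the calibration is good to about 2 mm. A picture is of the moment at which its call begins: read the wrist's pose just before it. get_calibration takes no time and is no camera call.
- ctrl.sign_off(): hands the job in; it is judged then, once.
Trained networks look in the newest picture that a camera, given by its name, has taken for a name from the list of things; names that differ only in an ending like _2 or _b are one class to them, and where a whole thing is asked for, a point or a joint stands for the part that bears it (a point fixed in the world has none). Each returns a list of dicts, best first, with "p" (0 to 1); they miss things now and then, are a little off and sometimes report something else, mostly with a low value. They report only what shows in the picture. A call takes as long as a camera call.
- ctrl.boxes_of(thing, camera): "xy" ([column, row] as shares, 0 to 1, of the picture: columns of its width, rows of its height, amid what is visible of it).
- ctrl.silhouettes(thing, camera): "pixels" (400x640 bool, what is visible of it) and "xy" ([column, row] as shares, 0 to 1, of the picture: columns of its width, rows of its height, amid what is visible of it).
The state is a dict: "time": time; "qpos": joint angles; "dq": joint speeds; "joint_efforts": joint torques, N m; "eef_pos": TCP position; "tcp_rot": TCP orientation; "contact_force": force on the tool from outside, world axes, zero at the start; "wrist_torque": the same for the moment, N m; "opening": opening from 0.0 (shut) to 1.0 (fully open); "finger_force": force on a finger pad.
Only numpy, scipy, OpenCV 4.12 (cv2) and the standard library are available. Lean on these libraries where they do the work, as an engineer would, in place of code of your own. Each camera call takes 0.05 s, during which the arm holds its last target. There are 200 camera calls.

### The job

One of the two blue carriers holds a vial whose cap is not fully seated and stands too tall, and you do not know which. Slide a carrier forward by its black knob, gently, along its lane under the red bar: the one that clears goes all the way in until it rests against the dark end stop; if a vial catches on the bar, do not force it, but draw that carrier back behind the yellow line and put the other one through. At the end the carrier that clears is home at the end stop, the too-tall one is behind the yellow line, both still flat in their own lanes and let go; leave the brown bottle and the round blue box alone.

Things in the scene. Friction and masses are not known exactly. Their poses are not given: they have to be found in the camera images.
- gauge: fixed height gauge on the worktop: grey plate 290 x 170 x 8 mm. Origin: centre of its underside, on the worktop; x is the push direction along the lanes, from the open end near the robot to the end stop; y left, z up. Two lanes, 53 mm wide, run along x at y = +40 and -40 mm between steel rails 8 mm high. Carriers slide on the plate's top, z = 8 mm
- bar: fixed red bridge bar across both lanes, 16 x 168 x 16 mm, on posts at its ends. Origin: centre of its underside, at gauge x = 60, y = 0, z = 62 mm; axes as the gauge. Top at z = 82 mm with its screws. A too-tall vial catches on it with the carrier's origin at about gauge x = 0 mm (-4 to +4). Rigid: never load it with more than 25 N
- end_stop: fixed dark steel end stop across both lanes, 12 x 150 x 20 mm. Origin: bottom centre of the face the carriers come to rest against, at gauge x = 122, y = 0, z = 8 mm; axes as the gauge. A carrier that is home against it has its origin at gauge x = +57 mm. Rigid: never load it with more than 25 N
- yellow_line (a point): middle of the yellow line painted across the plate, 10 mm wide, at gauge x = 40 to 50 mm (this point: 45), just before the bar. A carrier is behind it (on the robot's side) when its whole length is: its origin at gauge x < -25 mm
- carrier_left: blue vial carrier in the left lane, 130 long x 50 wide, base 14 high, loose, 0.3 to 0.65 kg, slides under 3 to 9 N; both look alike. Origin: centre of its underside (8 mm above the worktop), x along its length toward the vial, z up. It starts parallel to the gauge, origin at gauge x = -60 to -30, y = +40 mm. Knob at x = -45, vial at x = +42.5 mm
- carrier_right: blue vial carrier in the right lane, 130 long x 50 wide, base 14 high, loose, 0.3 to 0.65 kg, slides under 3 to 9 N; both look alike. Origin: centre of its underside (8 mm above the worktop), x along its length toward the vial, z up. It starts parallel to the gauge, origin at gauge x = -60 to -30, y = -40 mm. Knob at x = -45, vial at x = +42.5 mm
- knob_left (a point): centre of the top of the left carrier's upright round black knob: 18 mm in diameter, 22 mm high (52 down to 30 mm above the carrier's underside, 60 to 38 mm above the worktop), on a steel stem 12 mm thick; fixed to the carrier at carrier x = -45, y = 0 mm. Push, pull or grip it
- knob_right (a point): centre of the top of the right carrier's upright round black knob: 18 mm in diameter, 22 mm high (52 down to 30 mm above the carrier's underside, 60 to 38 mm above the worktop), on a steel stem 12 mm thick; fixed to the carrier at carrier x = -45, y = 0 mm. Push, pull or grip it
- seat_left (a point): centre of the top of the left carrier's vial block (45 x 50 mm, 26 mm high), at carrier x = 42.5 mm. A loose glass vial, 22 mm in diameter with a 20 mm silver cap, stands in its 20 mm deep hole. Vial top above the worktop: 60 mm with the cap seated, 64 mm with the proud cap; which carrier has the proud one is random, exactly one does
- seat_right (a point): centre of the top of the right carrier's vial block (45 x 50 mm, 26 mm high), at carrier x = 42.5 mm. A loose glass vial, 22 mm in diameter with a 20 mm silver cap, stands in its 20 mm deep hole. Vial top above the worktop: 60 mm with the cap seated, 64 mm with the proud cap; which carrier has the proud one is random, exactly one does
- reagent: bystander: brown bottle with a white cap, 48 mm in diameter, 89 high; origin at the centre of its underside
- filter_box: bystander: round blue box, 53 mm in diameter, 22 high; origin at the centre of its underside

How it is judged:
By the outcome, as a careful person would: the job done as asked, in the order asked, and still so for the second after the job is handed in, with the robot touching nothing.
It also fails if it takes over 58 s, if anything falls off the work surface, if the arm or the gripper's body presses on something with over 40 N, if the wrist force passes 120 N, or if a joint passes its speed limit or range.

## Working session

There is one attempt and no reset: what is moved stays moved. The work goes in short steps, Python scripts to look and compute and a tool call to move; the robot and the scene stay as the last step left them, time stands still between calls to the robot, and variables do not carry over. Pictures are saved under pics/ and viewed, at most 10 in all, crops included, and the job is handed in when it is done.

Besides the shell and the picture viewer there is one more tool, called after "Emit:" as a command line: name --pt "numbers of a row" for each row, then --argument value for the rest. apply_moves: Moves the arm, as the interface text tells. Shifts and turns lie within -1 to 1; 1 stands for 0.8 m of shift or 45 degrees of turn. Its arguments: {"type":"object","properties":{"series":{"type":"array"},"jaw":{"type":"number"},"squeeze":{"type":"number"}},"required":["series"]}

```bash
mkdir -p pics
cat > h.py <<'E'
import numpy as np,cv2
from scipy.spatial.transform import Rotation as R
from plant import ctrl
def cam(name,st=None):
    c=ctrl.get_calibration(name)
    K=np.array([[c['fx'],0,c['cx']],[0,c['fy'],c['cy']],[0,0,1]]);d=np.array(c['dist_coeffs'],float)
    if 'hand_eye' in c:
        st=st or ctrl.get_state();T=np.eye(4);T[:3,:3]=R.from_quat(st['tcp_rot']).as_matrix();T[:3,3]=st['eef_pos'];T=T@np.array(c['hand_eye'])
        return K,d,T[:3,:3],T[:3,3]
    return K,d,R.from_quat(c['orientation']).as_matrix(),np.array(c['xyz'])
def toworld(cm,px,z):
    K,d,Rm,t=cm
    u=cv2.undistortPoints(np.array(px,float).reshape(-1,1,2),K,d).reshape(-1,2)
    r=np.c_[u[:,0],-u[:,1],-np.ones(len(u))]@Rm.T
    return t+r*((z-t[2])/r[:,2])[:,None]
def proj(cm,P):
    K,d,Rm,t=cm
    q=(np.atleast_2d(P)-t)@Rm*[1,-1,-1]
    return cv2.projectPoints(q,np.zeros(3),np.zeros(3),K,d)[0].reshape(-1,2)
E
python3 - <<'E'
from h import *
for n in ['top','side']:
    im=ctrl.read_camera(n);cv2.imwrite(f'pics/{n}0.png',im[...,::-1])
    cm=cam(n);print(n,cm[3],cm[0][0,0])
    for t,z in [('knob_left',.06),('seat_left',.034),('bar',.082),('end_stop',.028),('gauge',.008),('carrier_left',.02),('reagent',.05),('filter_box',.022)]:
        for r in ctrl.boxes_of(t,n)[:3]:
            p=np.array(r['xy'])*[640,400];print(t,round(r['p'],2),p.round(1),toworld(cm,p,z)[0].round(3))
E
```

```text
top [0.34744496 0.10122119 0.96826368] 420.4414263451944
knob_left 0.9 [279.8 185. ] [0.53  0.157 0.06 ]
seat_left 0.58 [277.4 185.2] [0.535 0.164 0.034]
seat_left 0.29 [315.5 120.6] [0.689 0.079 0.034]
bar 0.64 [309.3 142.1] [0.622 0.093 0.082]
end_stop 0.97 [309.8 120.4] [0.691 0.092 0.028]
gauge 0.73 [300.4 159.2] [0.603 0.113 0.008]
reagent 0.73 [234.1 284.3] [0.314 0.252 0.05 ]
filter_box 0.93 [379.9 128.1] [ 0.677 -0.074  0.022]
side [0.63327541 1.05954785 0.64849721] 450.7041468098705
knob_left 0.76 [295. 235.] [0.546 0.224 0.06 ]
knob_left 0.71 [261.5 233.3] [0.62  0.202 0.06 ]
seat_left 0.81 [296.5 233.2] [0.537 0.181 0.034]
bar 0.72 [251.3 210.3] [0.638 0.133 0.082]
end_stop 0.56 [232.3 225.6] [0.689 0.108 0.028]
gauge 0.63 [262.  233.2] [0.618 0.126 0.008]
carrier_left 0.81 [297.  235.9] [0.536 0.172 0.02 ]
reagent 0.84 [395.9 238.1] [0.321 0.269 0.05 ]
filter_box 0.79 [235.8 188.3] [ 0.676 -0.094  0.022]
filter_box 0.4 [294.3 215.8] [0.53  0.085 0.022]
```

```bash
ls pics
```

```text
side0.png
top0.png
```

View pics/top0.png

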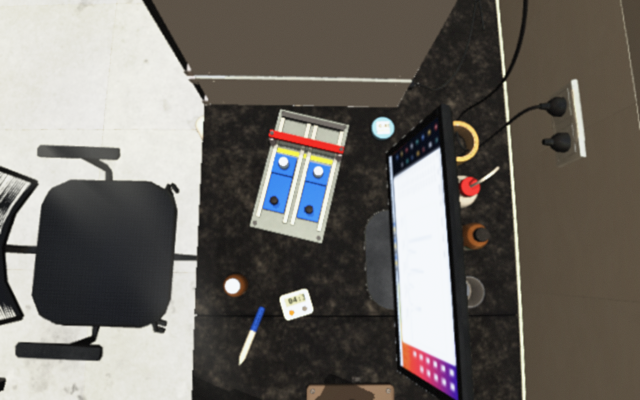

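View pics/side0.png

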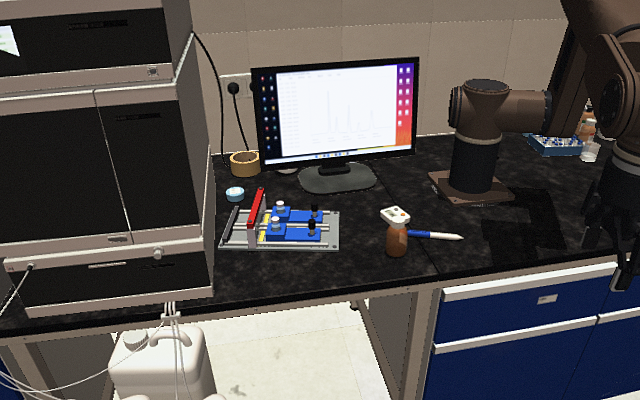

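Run:
```python
from h import *
cm=cam('top')
for n,p,z in [('kL',(274,201),.06),('kR',(309,210),.06),('cL',(284,162),.06),('cR',(318,171),.06),('c1',(282,110),.008),('c2',(350,124),.008),('c3',(323,242),.008),('c4',(251,227),.008)]:
    print(n,toworld(cm,p,z)[0].round(3))
s=ctrl.get_state();print(s['eef_pos'],R.from_quat(s['tcp_rot']).as_matrix().round(3),s['contact_force'],s['opening'],s['time'])
print(np.array(ctrl.get_calibration('wrist')['hand_eye']).round(3))
```

```text
kL [0.494 0.169 0.06 ]
kR [0.475 0.092 0.06 ]
cL [0.582 0.149 0.06 ]
cR [0.562 0.073 0.06 ]
c1 [0.724 0.159 0.008]
c2 [ 0.691 -0.005  0.008]
c3 [0.409 0.059 0.008]
c4 [0.442 0.224 0.008]
[0.16093299 0.65552587 0.25035782] [[-0.971  0.238  0.   ]
 [ 0.238  0.971  0.   ]
 [ 0.     0.    -1.   ]] [-0.15673264 -1.05806892 -0.54044681] 0.9979467830574575 0.9
[[-0.001  0.961  0.277  0.071]
 [ 1.     0.001 -0.001  0.   ]
 [-0.001  0.277 -0.961 -0.123]
 [ 0.     0.     0.     1.   ]]
```

Emit:
apply_moves --pt "0.449 -0.67 0.0375 0 0 0.033" --pt "0.449 -0.67 0.0375 0 0 0.033" --pt "0.449 -0.67 0.0375 0 0 0.033" --pt "0.449 -0.67 0.0375 0 0 0.033" --pt "0.449 -0.67 0.0375 0 0 0.033" --pt "0.449 -0.67 0.0375 0 0 0.033" --pt "0.449 -0.67 0.0375 0 0 0.033" --pt "0.449 -0.67 0.0375 0 0 0.033" --pt "0.449 -0.67 0.0375 0 0 0.033" --pt "0.449 -0.67 0.0375 0 0 0.033" --pt "0.449 -0.67 0.0375 0 0 0.033" --pt "0.449 -0.67 0.0375 0 0 0.033" --pt "0.449 -0.67 0.0375 0 0 0.033" --pt "0.449 -0.67 0.0375 0 0 0.033" --pt "0.449 -0.67 0.0375 0 0 0.033" --pt "0.449 -0.67 0.0375 0 0 0.033" --jaw 0.55 --squeeze 25

```text
time: 2.9
eef_pos: [0.5198, 0.1201, 0.2804]
tcp_rot: [0.107, 0.994, -0.0, 0.0]
contact_force: [-0.6, -0.3, -0.8]
opening: 0.547
finger_force: 0.0
```

Run:
```python
from h import *
s=ctrl.get_state();im=ctrl.read_camera('wrist');cm=cam('wrist',s);cv2.imwrite('pics/w1.png',im[...,::-1])
print(s['eef_pos'],R.from_quat(s['tcp_rot']).as_euler('xyz',True),s['contact_force'],s['time'])
for t,z in [('knob_left',.06),('seat_left',.034),('bar',.082),('end_stop',.028)]:
    for r in ctrl.silhouettes(t,'wrist')[:3]:
        p=np.array(r['xy'])*[640,400];rc=cv2.minAreaRect(cv2.findNonZero(r['pixels'].astype(np.uint8)));print(t,round(r['p'],2),p.round(1),rc,toworld(cm,p,z)[0].round(4))
```

```text
[0.5198475  0.12013555 0.28037097] [1.79999706e+02 4.43755593e-03 1.67751315e+02] [-0.61605835 -0.30960531 -0.75876598] 2.9
knob_left 0.63 [358.1 168.8] ((357.8431091308594, 173.7642822265625), (44.211639404296875, 111.2784423828125), 2.385944128036499) [0.5262 0.1605 0.06  ]
seat_left 0.59 [355.4 165.8] ((357.54388427734375, 173.5311737060547), (44.23402786254883, 111.81585693359375), 1.709814190864563) [0.5278 0.16   0.034 ]
bar 0.9 [319.5 262.8] ((319.9371337890625, 265.28192138671875), (100.00495147705078, 18.4771671295166), 0.6227556467056274) [0.6148 0.0989 0.082 ]
bar 0.42 [357.2 168.9] ((357.687255859375, 173.8200225830078), (43.429466247558594, 111.10816192626953), 2.070030689239502) [0.5213 0.158  0.082 ]
end_stop 0.66 [323.6 293.2] ((320.4999694824219, 291.9999694824219), (106.99998474121094, 15.999998092651367), 0.0) [0.6867 0.0886 0.028 ]
```

View pics/w1.png

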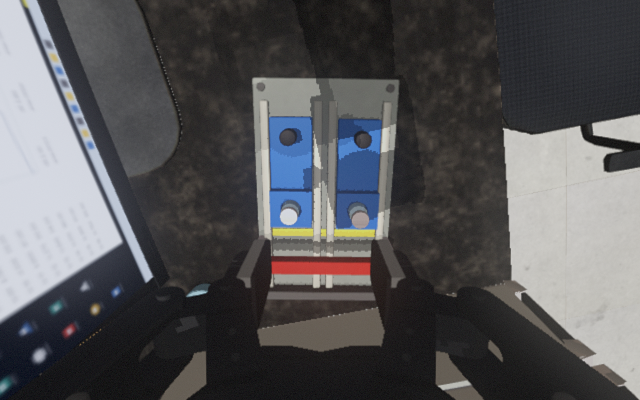

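Run:
```python
from h import *
im=cv2.imread('pics/w1.png');cm=cam('wrist')
v=cv2.resize(im[70:310,240:410],None,fx=3.2,fy=2.4*1.0,interpolation=cv2.INTER_CUBIC) if 0 else cv2.resize(im[75:245,245:405],None,fx=3.5,fy=3.5,interpolation=cv2.INTER_CUBIC)
cv2.imwrite('pics/w1c.png',v)
for n,p,z in [('kR',(289,136),.06),('kL',(363,139),.06),('cR',(289,216),.06),('cL',(360,218),.06),('c1',(253,78),.008),('c2',(399,80),.008)]:
    print(n,toworld(cm,p,z)[0].round(4))
# yellow pixels
hsv=cv2.cvtColor(im,cv2.COLOR_BGR2HSV);m=cv2.inRange(hsv,(22,120,80),(34,255,255));m[:220]=0;m[245:]=0
m[:,:262]=0;m[:,392:]=0
ys,xs=np.nonzero(m);W=toworld(cm,np.c_[xs,ys],.008);print(len(xs),W.mean(0),np.degrees(np.arctan(np.polyfit(W[:,1],W[:,0],1))))
m=cv2.inRange(hsv,(0,150,80),(6,255,255));m[:255]=0;m[280:]=0;m[:,:270]=0;m[:,371:]=0
ys,xs=np.nonzero(m);W=toworld(cm,np.c_[xs,ys],.082);print(len(xs),W.mean(0),np.degrees(np.arctan(np.polyfit(W[:,1],W[:,0],1))))
```

```text
kR [0.477  0.0961 0.06  ]
kL [0.4965 0.1707 0.06  ]
cR [0.5626 0.075  0.06  ]
cL [0.5818 0.1518 0.06  ]
c1 [0.4078 0.0655 0.008 ]
c2 [0.4457 0.2289 0.008 ]
562 [0.61040117 0.10270035 0.008     ] [12.99805351 30.39991828]
1265 [0.62038126 0.09857096 0.082     ] [12.31675906 30.91566751]
```

View pics/w1c.png

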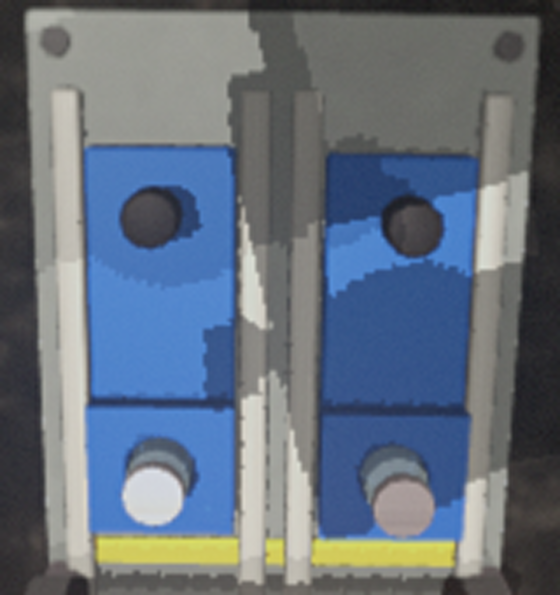

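Emit:
apply_moves --pt "-0.0516 -0.029 0 0 0 -0.011" --pt "-0.0516 -0.029 -0.06 0 0 -0.011" --pt "-0.0516 -0.029 -0.13 0 0 -0.011" --pt "-0.0516 -0.029 -0.19 0 0 -0.011" --pt "-0.0516 -0.029 -0.23 0 0 -0.011" --pt "-0.0516 -0.029 -0.25 0 0 -0.011" --pt "-0.0516 -0.029 -0.265 0 0 -0.011" --pt "-0.0516 -0.029 -0.275 0 0 -0.011" --pt "-0.0516 -0.029 -0.285 0 0 -0.011" --pt "-0.0516 -0.029 -0.285 0 0 -0.011" --pt "-0.0516 -0.029 -0.285 0 0 -0.011"

```text
time: 4.53
eef_pos: [0.4793, 0.0963, 0.0528]
tcp_rot: [0.112, 0.994, 0.0, 0.0]
contact_force: [-0.8, -0.5, 0.0]
opening: 0.551
finger_force: 0.0
```

Run:
```python
from h import *
s=ctrl.get_state();im=ctrl.read_camera('wrist');cm=cam('wrist',s)
print(s['eef_pos'],s['contact_force'],s['time'],proj(cm,s['eef_pos']))
cv2.imwrite('pics/w2.png',im[...,::-1])
```

```text
[0.47926815 0.09633016 0.05280183] [-0.83800168 -0.53963431  0.01054463] 4.525 [[319.53894137 276.59176634]]
```

View pics/w2.png

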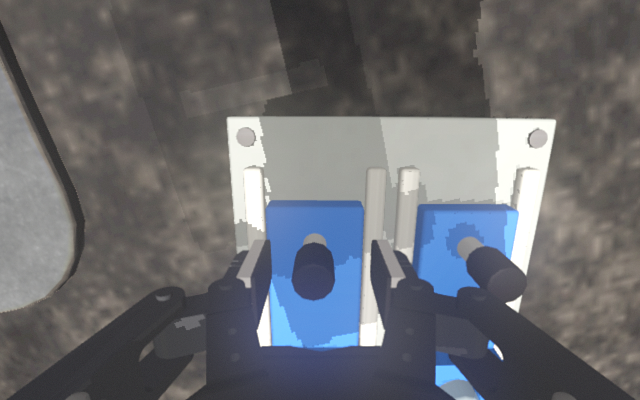

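Run:
```python
from h import *
im=cv2.imread('pics/w2.png');cm=cam('wrist');g=cv2.cvtColor(im,cv2.COLOR_BGR2GRAY).astype(float)
pts=[]
for c in range(235,550,6):
    d=g[112:128,c]-g[108:124,c];pts.append((c,110+4+np.argmax(g[112:130,c]-g[110:128,c])-3))
W=toworld(cm,np.array(pts),.008);f=np.polyfit(W[:,1],W[:,0],1);r=W[:,0]-np.polyval(f,W[:,1]);k=abs(r)<.002
f=np.polyfit(W[k,1],W[k,0],1);print(k.sum(),np.degrees(np.arctan(f[0])))
for n,p,z in [('c1',(228,117),.008),('c2',(555,121),.008),('carR1',(267,202),.022),('carR2',(362,202),.022),('kR',(313,285),.06),('kL',(508,284),.06)]: print(n,toworld(cm,p,z)[0].round(4))
```

```text
53 13.056833508720366
c1 [0.407  0.0657 0.008 ]
c2 [0.4452 0.2278 0.008 ]
carR1 [0.4507 0.0763 0.022 ]
carR2 [0.4611 0.1219 0.022 ]
kR [0.4784 0.0939 0.06  ]
kL [0.4962 0.1711 0.06  ]
```

Emit:
apply_moves --pt "-0.0015 -0.003 0 0 0 0" --pt "-0.0015 -0.003 0 0 0 0"

```text
time: 4.82
eef_pos: [0.4777, 0.0938, 0.0525]
tcp_rot: [0.112, 0.994, -0.0, 0.0]
contact_force: [-0.3, -0.9, -1.1]
opening: 0.551
finger_force: 0.0
```

Emit:
apply_moves --pt "0 0 0 0 0 0" --pt "0 0 0 0 0 0" --pt "0 0 0 0 0 0" --pt "0 0 0 0 0 0" --pt "0 0 0 0 0 0" --jaw 0 --squeeze 25

```text
time: 5.45
eef_pos: [0.4777, 0.0939, 0.0524]
tcp_rot: [0.112, 0.994, -0.0, -0.0]
contact_force: [-1.1, -0.8, 2.8]
opening: 0.198
finger_force: 24.4
```

Emit:
apply_moves --pt "0.00365 -0.00084 0 0 0 0" --pt "0.0073 -0.0017 0 0 0 0" --pt "0.011 -0.0025 0 0 0 0" --pt "0.0146 -0.0034 0 0 0 0" --pt "0.0183 -0.0042 0 0 0 0" --pt "0.0219 -0.0051 0 0 0 0" --pt "0.0256 -0.0059 0 0 0 0" --pt "0.0292 -0.0067 0 0 0 0"

```text
time: 6.45
eef_pos: [0.4994, 0.0892, 0.0524]
tcp_rot: [0.111, 0.994, 0.0, -0.003]
contact_force: [-6.8, 2.4, 8.2]
opening: 0.201
finger_force: 25.0
```

Emit:
apply_moves --pt "0.0024 -0.0006 0 0 0 0" --pt "0.0049 -0.0011 0 0 0 0" --pt "0.0073 -0.0017 0 0 0 0" --pt "0.0098 -0.0023 0 0 0 0" --pt "0.011 -0.0025 0 0 0 0" --pt "0.0122 -0.0028 0 0 0 0"

```text
time: 7.2
eef_pos: [0.5091, 0.087, 0.0524]
tcp_rot: [0.111, 0.994, 0.0, -0.003]
contact_force: [-6.9, 1.0, 7.5]
opening: 0.198
finger_force: 24.9
```

Emit:
apply_moves --pt "0.0012 -0.0003 0 0 0 0" --pt "0.0024 -0.0006 0 0 0 0" --pt "0.0037 -0.0008 0 0 0 0" --pt "0.0049 -0.0011 0 0 0 0"

```text
time: 7.7
eef_pos: [0.5131, 0.0861, 0.0524]
tcp_rot: [0.112, 0.994, 0.0, -0.003]
contact_force: [-7.1, 1.5, 7.9]
opening: 0.2
finger_force: 24.9
```

Emit:
apply_moves --pt "0.0012 -0.0003 0 0 0 0" --pt "0.0024 -0.0006 0 0 0 0" --pt "0.0037 -0.0008 0 0 0 0"

```text
time: 8.07
eef_pos: [0.516, 0.0854, 0.0524]
tcp_rot: [0.111, 0.994, 0.0, -0.003]
contact_force: [-6.3, 2.6, 7.3]
opening: 0.2
finger_force: 24.9
```

Emit:
apply_moves --pt "0.0012 -0.0003 0 0 0 0" --pt "0.0024 -0.0006 0 0 0 0" --pt "0.0037 -0.0008 0 0 0 0"

```text
time: 8.45
eef_pos: [0.519, 0.0848, 0.0524]
tcp_rot: [0.111, 0.994, 0.0, -0.003]
contact_force: [-7.0, 1.8, 6.7]
opening: 0.198
finger_force: 24.9
```

Emit:
apply_moves --pt "0.0012 -0.0003 0 0 0 0" --pt "0.0024 -0.0006 0 0 0 0" --pt "0.0037 -0.0008 0 0 0 0" --pt "0.0049 -0.0011 0 0 0 0"

```text
time: 8.95
eef_pos: [0.523, 0.0839, 0.0524]
tcp_rot: [0.111, 0.994, 0.0, -0.003]
contact_force: [-6.6, 2.6, 6.7]
opening: 0.2
finger_force: 24.9
```

Emit:
apply_moves --pt "0.0012 -0.0003 0 0 0 0" --pt "0.0024 -0.0006 0 0 0 0" --pt "0.0037 -0.0008 0 0 0 0" --pt "0.0049 -0.0011 0 0 0 0"

```text
time: 9.45
eef_pos: [0.5269, 0.0831, 0.0524]
tcp_rot: [0.111, 0.994, 0.0, -0.003]
contact_force: [-6.1, 2.1, 7.3]
opening: 0.203
finger_force: 24.9
```

Emit:
apply_moves --pt "0.0037 -0.0008 0 0 0 0" --pt "0.0073 -0.0017 0 0 0 0" --pt "0.011 -0.0025 0 0 0 0" --pt "0.0146 -0.0034 0 0 0 0" --pt "0.0183 -0.0042 0 0 0 0" --pt "0.0219 -0.0051 0 0 0 0" --pt "0.0256 -0.0059 0 0 0 0" --pt "0.0292 -0.0067 0 0 0 0" --pt "0.0329 -0.0076 0 0 0 0" --pt "0.0365 -0.0084 0 0 0 0"

```text
time: 10.7
eef_pos: [0.5562, 0.0763, 0.0524]
tcp_rot: [0.111, 0.994, 0.0, -0.003]
contact_force: [-6.0, 0.0, 7.7]
opening: 0.2
finger_force: 25.0
```

Run:
```python
from h import *
a=[cv2.resize(ctrl.read_camera('top')[95:255,240:360],None,fx=3.3,fy=3.3,interpolation=cv2.INTER_CUBIC),cv2.resize(ctrl.read_camera('side')[180:260,210:350],None,fx=2.8,fy=2.8,interpolation=cv2.INTER_CUBIC)]
a=[np.pad(x,((0,528-x.shape[0]),(0,0),(0,0))) for x in a]
cv2.imwrite('pics/m3.png',np.hstack(a)[...,::-1])
```

```text
(no output)
```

View pics/m3.png

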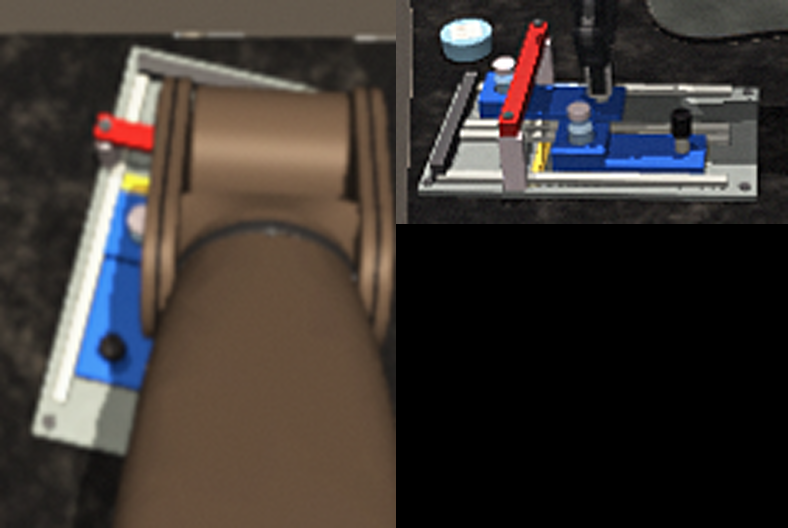

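The right carrier's vial stands upright beyond the bar (crop about 503,72), gripper on its knob; the left carrier hasn't moved. The right carrier has about 14 mm to go.

Emit:
apply_moves --pt "0.0024 -0.0006 0 0 0 0" --pt "0.0049 -0.0011 0 0 0 0" --pt "0.0073 -0.0017 0 0 0 0" --pt "0.0098 -0.0022 0 0 0 0" --pt "0.011 -0.0025 0 0 0 0" --pt "0.0122 -0.0028 0 0 0 0"

```text
time: 11.55
eef_pos: [0.5659, 0.0741, 0.0524]
tcp_rot: [0.111, 0.994, 0.0, -0.003]
contact_force: [-5.6, 1.0, 6.4]
opening: 0.2
finger_force: 24.9
```

Emit:
apply_moves --pt "0.0012 -0.0003 0 0 0 0" --pt "0.0024 -0.0006 0 0 0 0"

```text
time: 11.8
eef_pos: [0.5678, 0.0737, 0.0524]
tcp_rot: [0.111, 0.994, 0.0, -0.002]
contact_force: [-5.8, 1.3, 6.5]
opening: 0.199
finger_force: 24.9
```

Emit:
apply_moves --pt "0.0012 -0.0003 0 0 0 0" --pt "0.0024 -0.0006 0 0 0 0"

```text
time: 12.05
eef_pos: [0.5692, 0.0733, 0.0524]
tcp_rot: [0.111, 0.994, 0.0, -0.003]
contact_force: [-8.8, 0.7, 9.2]
opening: 0.198
finger_force: 25.1
```

Emit:
apply_moves --pt "0.0012 -0.0003 0 0 0 0" --pt "0.0012 -0.0003 0 0 0 0"

```text
time: 12.3
eef_pos: [0.5693, 0.0733, 0.0524]
tcp_rot: [0.111, 0.994, 0.0, -0.005]
contact_force: [-10.3, 2.8, 10.4]
opening: 0.201
finger_force: 25.3
```

Emit:
apply_moves --pt "0.0012 -0.0003 0 0 0 0" --pt "0.0012 -0.0003 0 0 0 0"

```text
time: 12.55
eef_pos: [0.5693, 0.0733, 0.0524]
tcp_rot: [0.111, 0.994, 0.0, -0.006]
contact_force: [-12.5, 2.4, 12.9]
opening: 0.2
finger_force: 25.5
```

Emit:
apply_moves --pt "-0.0012 0.0003 0 0 0 0" --pt "-0.0025 0.0006 0 0 0 0" --pt "-0.0025 0.0006 0 0 0 0"

```text
time: 12.92
eef_pos: [0.5692, 0.0733, 0.0524]
tcp_rot: [0.111, 0.994, 0.0, -0.003]
contact_force: [-6.8, 2.5, 8.5]
opening: 0.201
finger_force: 25.0
```

Emit:
apply_moves --pt "0 0 0 0 0 0" --pt "0 0 0 0 0 0" --pt "0 0 0 0 0 0" --pt "0 0 0 0 0 0" --pt "0 0 0 0 0 0" --jaw 0.5

```text
time: 13.55
eef_pos: [0.5712, 0.0724, 0.0523]
tcp_rot: [0.112, 0.994, -0.0, 0.0]
contact_force: [-0.1, -0.4, -1.0]
opening: 0.499
finger_force: 0.0
```

Emit:
apply_moves --pt "0 0 0.01 0 0 0" --pt "0 0 0.03 0 0 0" --pt "0 0 0.06 0 0 0" --pt "0 0 0.12 0 0 0" --pt "0 0 0.19 0 0 0" --pt "-0.06 0.02 0.25 0 0 0" --pt "-0.1 0.04 0.28 0 0 0" --pt "-0.1 0.04 0.28 0 0 0" --pt "-0.1 0.04 0.28 0 0 0"

```text
time: 14.68
eef_pos: [0.4912, 0.1044, 0.2769]
tcp_rot: [0.111, 0.994, -0.0, 0.001]
contact_force: [0.4, -0.5, 0.1]
opening: 0.502
finger_force: 0.0
```

Run:
```python
from h import *
s=ctrl.get_state();cm=cam('wrist',s)
w=ctrl.read_camera('wrist');sd=ctrl.read_camera('side')
a=[cv2.resize(w[60:310,220:430],None,fx=2,fy=2,interpolation=cv2.INTER_CUBIC),cv2.resize(sd[180:260,220:350],None,fx=2.8,fy=2.8,interpolation=cv2.INTER_CUBIC)]
a=[np.pad(x,((0,528-x.shape[0]),(0,0),(0,0))) for x in a]
cv2.imwrite('pics/m4.png',np.hstack(a)[...,::-1]);print(a[0].shape,s['eef_pos'],s['time'],s['contact_force'])
u=np.array([.9744,-.225,0]);v=np.array([.225,.9744,0]);o=np.array([.4261,.1468,0])+.145*u
def px(x,y,z): return (proj(cm,o+x*u+y*v+[0,0,z])[0]-[220,60])*2
print('expected R rear edge',px(-.008,-.065,.022),px(-.008,-.015,.022),'knob',px(.012,-.04,.06),'cap',px(.0995,-.04,.06))
```

```text
(528, 420, 3) [0.49121915 0.10441512 0.2768926 ] 14.675 [ 0.37579624 -0.50579872  0.13032393]
expected R rear edge [137.07313307 312.45168734] [218.62403817 312.67902734] knob [175.87169113 368.49240394] cap [177.07721653 500.92468047]
```

View pics/m4.png

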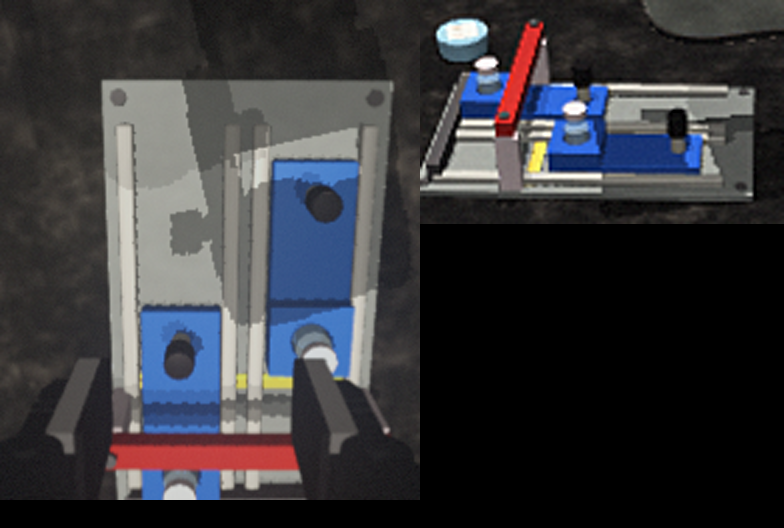

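Run:
```python
from h import *
cm=cam('wrist');u=np.array([.9744,-.225,0]);v=np.array([.225,.9744,0])
f=lambda c,z:toworld(cm,np.array(c)/2+[220,60],z)
P=np.vstack([f((102,80),.008),f((392,80),.008)]);e=P.mean(0)
for n,c,z in [('Rrear',(181,307),.022),('Lrear',(314,160),.022),('Rknob',(179,362),.06),('barnear',(205,434),.062),('barfar_top',(205,470),.082)]:
    d=f(c,z)[0]-e;print(n,(d@u-.145).round(4),(d@v).round(4))
```

```text
Rrear -0.0117 -0.0385
Lrear -0.1007 0.0382
Rknob 0.0079 -0.0386
barnear 0.0521 -0.0239
barfar_top 0.0631 -0.0239
```

Emit:
apply_moves --pt "0 0.35 0.02 0 0 0" --pt "0 0.35 0.02 0 0 0" --pt "0 0.35 0.02 0 0 0" --pt "0 0.35 0.02 0 0 0" --pt "0 0.35 0.02 0 0 0" --pt "0 0.35 0.02 0 0 0" --pt "0 0.35 0.02 0 0 0" --pt "0 0.35 0.02 0 0 0"

```text
time: 15.78
eef_pos: [0.4916, 0.3831, 0.2917]
tcp_rot: [0.112, 0.994, -0.0, -0.0]
contact_force: [-0.2, 0.2, -0.5]
opening: 0.498
finger_force: 0.0
```

Run:
```python
from h import *
t=ctrl.read_camera('top');sd=ctrl.read_camera('side')
a=[cv2.resize(t[100:250,240:360],None,fx=3.5,fy=3.5,interpolation=cv2.INTER_CUBIC),cv2.resize(sd[180:255,215:310],None,fx=4,fy=4,interpolation=cv2.INTER_CUBIC)]
a=[np.pad(x,((0,528-x.shape[0]),(0,0),(0,0))) for x in a]
cv2.imwrite('pics/m5.png',np.hstack(a)[...,::-1])
```

```text
(no output)
```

View pics/m5.png

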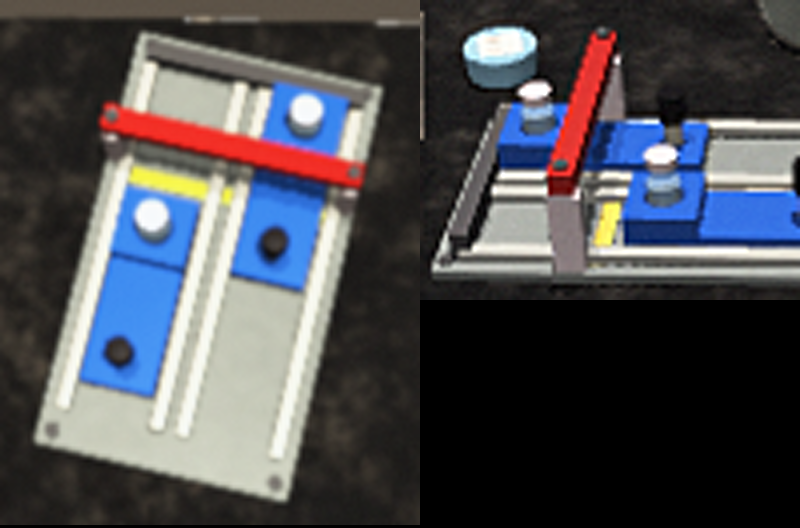

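The right carrier's front edge meets the dark end stop with no gap (top crop about 310,85). The left carrier sits behind the yellow line, and both vials are upright.

```bash
python3 -c "
from plant import ctrl
print(ctrl.sign_off())"
```

```text
the job is handed in; nothing more can be done
None
```

The job is handed in: the right carrier cleared the bar and is home against the end stop, so the left one must be the too-tall one; I never moved it and it is still behind the yellow line, and both carriers are flat in their lanes and let go.

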